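# Pack the paint case for transport

### The job

Pack the grey paint case: slide its blue cover fully open, take out the white tray, lay every paint tube that is on the bench flat on the bottom of the case, put the tray back level on its ledges over them, stand the round tin upright on the tray, and last slide the cover home against its stop. Do not knock over the swab jar or the dropper bottle.

Things in the scene. Friction and masses are not known exactly. Their poses are not given: they have to be found in the camera images.
- case: grey oblong case with aluminium edging, fixed, 346 (x) x 216 (y) x 76 mm high. Origin: on the bench below the centre of its open bay; x points along the case from the bay (near the robot) to the permanently closed half (far), z up. Walls end 68 mm up, with low guide rails up to 76 mm; the cover's top is at 73 mm.
- bay (a point): centre of the floor of the case's bay, 4 mm above the bench, axes as the case. Inside, the bay is 164 (x) x 200 (y) mm; along its near and far ends (both x sides) runs a ledge 15 mm wide, its top 34 mm above the bench, leaving 134 mm in x between the ledges for the tubes, which fit lying along x, side by side.
- clear_patch (a point): on the bench at the robot's right, centre of a clear patch of at least 170 x 200 mm where the tray can be set down.
- cover (a joint): slide of the flat blue cover, m: 0 = home over the bay against its stop, 0.168 = fully open over the closed half (moves along the case's +x). About 3 N of friction, stays where it is left, stops at both ends.
- cover_grip (a point): grip point on the cover's black upright handle, 11 mm below the handle's top. The handle is 12 mm thick along the case's x, 50 mm long along y and stands 26 mm above the cover; pinch it from above across its thickness.
- tray: white flat tray 154 (x) x 190 (y) mm, plate 5 mm thick with a rim up to 11 mm, 150 g; a red upright handle across its middle, 10 mm thick in x, 50 mm long in y, top 27 mm above the underside. Origin: centre of its underside, z up. It lies in the case's bay on the ledges (underside 34 mm above the case's origin) at the start, with 5 mm of play each way.
- tube_umber: paint tube with brown label and black cap, lying flat, 25 x 108 x 22 mm (across, along, high), 45 g. Origin: centre of its underside; +y towards the cap, z up. The body tapers from full height at the shoulder (36 mm from the origin towards the cap) to 2 mm at the flat crimped end; grip it across its x, on the fat part 5 to 20 mm towards the cap. May be absent (None).
- tube_white: paint tube with white label and white cap, lying flat, 28 x 108 x 24 mm (across, along, high), 45 g. Origin: centre of its underside; +y towards the cap, z up. The body tapers from full height at the shoulder (36 mm from the origin towards the cap) to 2 mm at the flat crimped end; grip it across its x, on the fat part 5 to 20 mm towards the cap. May be absent (None).
- tube_red: paint tube with red label and black cap, lying flat, 23 x 98 x 20 mm (across, along, high), 45 g. Origin: centre of its underside; +y towards the cap, z up. The body tapers from full height at the shoulder (31 mm from the origin towards the cap) to 2 mm at the flat crimped end; grip it across its x, on the fat part 5 to 20 mm towards the cap. May be absent (None).
- tube_ochre: paint tube with yellow-ochre label and black cap, lying flat, 21 x 93 x 19 mm (across, along, high), 45 g. Origin: centre of its underside; +y towards the cap, z up. The body tapers from full height at the shoulder (28 mm from the origin towards the cap) to 2 mm at the flat crimped end; grip it across its x, on the fat part 5 to 20 mm towards the cap. May be absent (None).
- tin: round white tin with a closed lid, 47 mm in diameter, 21 mm high, 30 g. Origin: centre of its underside, z up. It fits on the tray on either side of the red handle, e.g. centred 40 mm from the tray's origin along the tray's x.
- swab_jar: glass pot of cotton swabs, 62 x 60 x 89 mm, loose, a bystander. Origin: centre of its underside, z up.
- dropper_bottle: small amber dropper bottle, 30 mm in diameter, 92 mm high, loose, a bystander. Origin: centre of its underside, z up.

How it is judged (in metres and radians):
On the way, in this order (a step that is already met when the one before it is completed fails the run):
1. the cover is slid open (at least 0.155 m) (value of joint cover above 0.155 m), for 0.2 s.
2. every paint tube present lies on the bottom of the case's bay, released (x of tube_umber in the frame of case between -0.067 and 0.067 m and y of tube_umber in the frame of case between -0.1 and 0.1 m and z of tube_umber in the frame of case between -0.002 and 0.02 m and x of tube_white in the frame of case between -0.067 and 0.067 m and y of tube_white in the frame of case between -0.1 and 0.1 m and z of tube_white in the frame of case between -0.002 and 0.02 m and x of tube_red in the frame of case between -0.067 and 0.067 m and y of tube_red in the frame of case between -0.1 and 0.1 m and z of tube_red in the frame of case between -0.002 and 0.02 m and x of tube_ochre in the frame of case between -0.067 and 0.067 m and y of tube_ochre in the frame of case between -0.1 and 0.1 m and z of tube_ochre in the frame of case between -0.002 and 0.02 m and contact force between the fingers and tube_umber below 0.3 N and contact force between the fingers and tube_white below 0.3 N and contact force between the fingers and tube_red below 0.3 N and contact force between the fingers and tube_ochre below 0.3 N), for 0.3 s.
3. the tray lies level on its ledges over the tubes, released (z of tray in the frame of case between 0.03 and 0.038 m and x of tray in the frame of case between -0.012 and 0.012 m and y of tray in the frame of case between -0.012 and 0.012 m and angle between tray's own z axis and vertical below 0.06 rad and x of tube_umber in the frame of case between -0.067 and 0.067 m and y of tube_umber in the frame of case between -0.1 and 0.1 m and z of tube_umber in the frame of case between -0.002 and 0.02 m and x of tube_white in the frame of case between -0.067 and 0.067 m and y of tube_white in the frame of case between -0.1 and 0.1 m and z of tube_white in the frame of case between -0.002 and 0.02 m and x of tube_red in the frame of case between -0.067 and 0.067 m and y of tube_red in the frame of case between -0.1 and 0.1 m and z of tube_red in the frame of case between -0.002 and 0.02 m and x of tube_ochre in the frame of case between -0.067 and 0.067 m and y of tube_ochre in the frame of case between -0.1 and 0.1 m and z of tube_ochre in the frame of case between -0.002 and 0.02 m and contact force between the fingers and tray below 0.3 N), for 0.3 s.
4. the tin stands upright on the tray in the case, released (z of tin in the frame of tray between 0.002 and 0.01 m and x of tin in the frame of tray between -0.075 and 0.075 m and y of tin in the frame of tray between -0.095 and 0.095 m and angle between tin's own z axis and vertical below 0.15 rad and z of tray in the frame of case between 0.03 and 0.038 m and x of tray in the frame of case between -0.012 and 0.012 m and y of tray in the frame of case between -0.012 and 0.012 m and angle between tray's own z axis and vertical below 0.06 rad and contact force between the fingers and tin below 0.3 N), for 0.3 s.
5. the cover is slid home against its stop (within 4 mm) (value of joint cover below 0.004 m), for 0.2 s.
At the end, for the whole second after the job is handed in: Cover home within 4 mm; tray level on its ledges (underside 30 to 38 mm above the case origin, within 12 mm of the bay centre in x and y); every tube present in the bay below it, its origin under 20 mm high and between the ledges; tin upright on the tray plate inside the rim (value of joint cover below 0.004 m and z of tray in the frame of case between 0.03 and 0.038 m and x of tray in the frame of case between -0.012 and 0.012 m and y of tray in the frame of case between -0.012 and 0.012 m and angle between tray's own z axis and vertical below 0.06 rad and x of tube_umber in the frame of case between -0.067 and 0.067 m and y of tube_umber in the frame of case between -0.1 and 0.1 m and z of tube_umber in the frame of case between -0.002 and 0.02 m and x of tube_white in the frame of case between -0.067 and 0.067 m and y of tube_white in the frame of case between -0.1 and 0.1 m and z of tube_white in the frame of case between -0.002 and 0.02 m and x of tube_red in the frame of case between -0.067 and 0.067 m and y of tube_red in the frame of case between -0.1 and 0.1 m and z of tube_red in the frame of case between -0.002 and 0.02 m and x of tube_ochre in the frame of case between -0.067 and 0.067 m and y of tube_ochre in the frame of case between -0.1 and 0.1 m and z of tube_ochre in the frame of case between -0.002 and 0.02 m and z of tin in the frame of tray between 0.002 and 0.01 m and x of tin in the frame of tray between -0.075 and 0.075 m and y of tin in the frame of tray between -0.095 and 0.095 m and angle between tin's own z axis and vertical below 0.15 rad); the robot touches nothing.
It fails at once if the swab jar is knocked over (angle between swab_jar's own z axis and vertical above 0.6 rad).
It fails at once if the dropper bottle is knocked over (angle between dropper_bottle's own z axis and vertical above 0.6 rad).
Of tube_umber, tube_white, tube_red, tube_ochre only 2 to 3 are there at a start; the rules pass over those that are not, and their reading is None.
At some moment in a run one of tin, tray may be knocked a few centimetres aside while the robot is not near it.
Once in a run the grip may slacken for a moment while it holds something.
It also fails if it takes over 210 s, if anything falls off the work surface, if the arm or the gripper's body presses on something with over 40 N, if the wrist force passes 120 N, or if a joint passes its speed limit or range.

### The arm

A 7-joint arm with a two-finger parallel gripper is mounted at the origin on a cart in front of the work surface, level with it; the furniture and walls round the work are solid. World frame = base frame: x ahead of the robot, y to its left, z up, the work surface at z = 0. Lengths are in m, angles in degrees, forces in N, time in s.
With the tool pointing down it reaches from about 0.4 to 0.85 m from the base axis. Payload 10.4 kg.
Tool frame: the origin (TCP) lies between the finger pads; the fingertips stand 25 mm ahead of it and the grasp point (between the pads) lies 6 mm ahead of it (r.tcp_to_tips is the distance from the TCP to the fingertips, in m); x points along the fingers, y is the direction in which the jaws open and shut, and the axes are right-handed (so a half turn about x gives the same grasp; the last joint's range is limited). The gripper opens to 87 mm and grips with 3 to 60 N. Pads are 19 mm wide; open, the fingers measure 117 mm over their backs; the gripper's body (75 mm by 190 mm) begins 51 mm behind the grasp point.
Start: joints at [65.569, 19.034, -3.707, 83.658, 1.238, 77.344, -5.071], TCP at [0.246, -0.575, 0.248] pointing down, gripper open.
Joint ranges: [-148.97, 148.97], [-28.65, 121.19], [-84.17, 76.75], [9.2, 138.47], [-72.65, 252.65], [3.7, 117.97], [-149.18, 149.18]. Speed limits (degrees/s): [127.2, 127.2, 159.86, 159.86, 180, 180, 180].

### API

Orientations are given as a 3x3 rotation matrix whose columns are the frame's x, y, z axes.
In Python, from cell import r gives the robot as it stands.
- The arm moves only by the tool apply_moves, never from a script. Its arguments are lists of equal length, an entry for each row: "rotation": the turn, a rotation vector about the world's x, y, z in rad, a list of three; "delta_pos": the shift along the world's x, y, z in cm, a list of three; "hand": the opening, from 0 (shut) to 1 (fully open). A call has 1 to 12 rows; each row shifts and turns the commanded pose from where the row before left it; what a row does not reach is not made up. A row lasts 1/12 s, in which the tool goes at most 41.7 mm and 7.16 degrees, less where a joint would pass 70% of its speed; a pose out of reach is approached as far as the arm can. A call with a gripper value outside its range is refused whole. The fingers move at their own pace and stop on an object; the grip force is fixed at half the most. Time passes only in rows, so rows that do not move let the fingers close. It gives the time, the measured TCP pose, the force and the opening at its end, in the units of the state.
- r.sense(): the state, without advancing time (a new reading comes with each control period).
- r.read_camera(name): name is "scene" or "top" or "wrist"; returns (picture, depth): 384x512x3 uint8, red, green, blue; 384x512 float32, m along the optical axis (not along the pixel's ray), 0 where there is no reading.
- r.calibration(name): a dict with "K" (3x3 intrinsics, pixels), "R" (3x3) and "t" (3): a world point X has camera coordinates R X + t; the wrist camera has in their place "hand_eye" (4x4, takes a point from camera to tool coordinates, whose origin is the TCP and whose axes are the tool frame's). Camera axes: x right, y down, z forward; pixel columns grow to the right and rows downward; lengths in m; the calibration is good to about 2 mm. A picture is of the moment at which its call begins: read the wrist's pose just before it. calibration takes no time and is no camera call.
- r.hand_in(): hands the job in, once; it reports no verdict.
Trained networks look in the newest picture that a camera, given by its name, has taken for a name from the list of things; names that differ only in an ending like _2 or _b are one class to them, and where a whole thing is asked for, a point or a joint stands for the part that bears it (a point fixed in the world has none). Each returns a list of dicts, best first, with "p" (0 to 1); they miss things now and then, are a little off and sometimes report something else, mostly with a low value. They report only what shows in the picture. A call takes as long as a camera call.
- r.search_frame(thing, camera): "centre" ([x, y, z] in m, in world coordinates, good to about 4 mm: the middle of the surface that is visible of it).
- r.place_of(thing, camera): "centre" ([x, y, z] in m, in world coordinates, good to about 4 mm: a listed point, or the origin of a listed thing).
The state is a dict: "time_s": time; "qpos": joint angles; "dq": joint speeds; "joint_torque": joint torques, N m; "ee_pos": TCP position; "ee_rot": TCP orientation; "contact_force": force on the tool from outside, world axes, zero at the start; "wrist_torque": the same for the moment, N m; "width": opening from 0.0 (shut) to 1.0 (fully open).
Only numpy, scipy, OpenCV 4.12 (cv2) and the standard library are available. Lean on these libraries where they do the work, as an engineer would, in place of code of your own. Each camera call takes 0.05 s, during which the arm holds its last target. There are 200 camera calls.

## Working session

There is one attempt and no reset: what is moved stays moved. The work goes in short steps, Python scripts to look and compute and a tool call to move; the robot and the scene stay as the last step left them, time stands still between calls to the robot, and variables do not carry over. Pictures are saved under pics/ and viewed, about 12 in all and at most 16, crops included, and the job is handed in when it is done.

Besides the shell and the picture viewer there is one more tool, called as name(argument=value, ...) on one line, values as JSON. apply_moves: Moves the arm, as the interface text tells. Its arguments: {"type":"object","properties":{"rotation":{"type":"array","items":{"type":"array","items":{"type":"number"}}},"delta_pos":{"type":"array","items":{"type":"array","items":{"type":"number"}}},"hand":{"type":"array","items":{"type":"number"}}},"required":["rotation","delta_pos","hand"]}

```bash
mkdir -p pics; ls
cat > h.py <<'E'
from cell import r
import numpy as np, cv2
def snap(cam,name,view=True):
    p,d=r.read_camera(cam)
    cv2.imwrite(f'pics/{name}.png',p[:,:,::-1]); return p,d
def cams(cam):
    c=r.calibration(cam); K=np.array(c['K'])
    if 'R' in c: R=np.array(c['R']);t=np.array(c['t']); return K,R.T,-R.T@t
    s=r.sense(); T=np.eye(4);T[:3,:3]=s['ee_rot'];T[:3,3]=s['ee_pos']; M=T@np.array(c['hand_eye']); return K,M[:3,:3],M[:3,3]
def cloud(cam,d,M=None):
    K,R,o=M or cams(cam)
    v,u=np.mgrid[:d.shape[0],:d.shape[1]]
    P=np.stack([(u-K[0,2])/K[0,0]*d,(v-K[1,2])/K[1,1]*d,d],-1)@R.T+o
    P[d==0]=np.nan
    return P
E
python3 - <<'E'
from h import *
s=r.sense(); print({k:np.round(s[k],3).tolist() for k in s}, r.tcp_to_tips)
for c in ('top','scene'):
    snap(c,c+'0')
a=cv2.imread('pics/top0.png')
for t in ['case','bay','clear_patch','cover','cover_grip','tray','tube_umber','tube_white','tube_red','tube_ochre','tin','swab_jar','dropper_bottle']:
    for c in ('top','scene'):
        for k in ('place_of',):
            try:o=getattr(r,k)(t,c)
            except Exception as e:o=[];print(e)
            print(t,c,[(round(float(x['p']),2),np.round(x['centre'],3).tolist()) for x in o[:2]])
E
```

```text
pics
{'time_s': 0.0, 'qpos': [65.569, 19.075, -3.708, 83.707, 1.237, 77.343, -5.071], 'dq': [0.064, -0.038, -0.011, -0.03, 0.007, -0.013, -0.031], 'joint_torque': [-0.001, -62.325, 0.024, -38.991, -0.062, 0.04, 0.0], 'ee_pos': [0.245, -0.574, 0.247], 'ee_rot': [[-0.001, 0.393, -0.92], [0.001, -0.92, -0.393], [-1.0, -0.001, 0.0]], 'contact_force': [0.547, 0.425, -0.535], 'wrist_torque': [0.005, -0.003, -0.042], 'width': 1.002} 0.025
case top [(0.92, [0.474, -0.047, -0.0])]
case scene [(0.64, [0.476, -0.048, -0.002]), (0.53, [0.542, 0.291, -0.003])]
bay top []
bay scene []
clear_patch top [(0.76, [0.45, -0.322, -0.001])]
clear_patch scene [(0.95, [0.45, -0.321, 0.003])]
it knows: bay, case, clear_patch, cover_grip, dropper_bottle, swab_jar, tin, tray, tube_ochre, tube_red, tube_umber, tube_white
cover top []
it knows: bay, case, clear_patch, cover_grip, dropper_bottle, swab_jar, tin, tray, tube_ochre, tube_red, tube_umber, tube_white
cover scene []
cover_grip top [(0.58, [0.466, -0.054, 0.084])]
cover_grip scene [(0.82, [0.468, -0.05, 0.088]), (0.73, [0.449, -0.321, 0.002])]
tray top []
tray scene [(0.71, [0.474, -0.052, 0.038])]
tube_umber top [(0.72, [0.414, 0.276, 0.001]), (0.21, [0.545, 0.29, 0.003])]
tube_umber scene [(0.64, [0.417, 0.277, -0.002]), (0.32, [0.474, -0.052, 0.035])]
tube_white top [(0.52, [0.545, 0.288, -0.0])]
tube_white scene [(0.59, [0.544, 0.291, 0.001])]
tube_red top [(0.66, [0.406, 0.374, -0.001])]
tube_red scene [(0.58, [0.411, 0.374, -0.002])]
tube_ochre top []
tube_ochre scene []
tin top [(0.66, [0.609, -0.255, 0.002])]
tin scene [(0.71, [0.614, -0.257, -0.001]), (0.43, [0.449, -0.32, -0.001])]
swab_jar top [(0.87, [0.69, 0.263, -0.001])]
swab_jar scene [(0.73, [0.687, 0.257, 0.001])]
dropper_bottle top [(0.45, [0.676, -0.442, 0.0])]
dropper_bottle scene [(0.53, [0.674, -0.436, 0.0])]
```

View pics/top0.png

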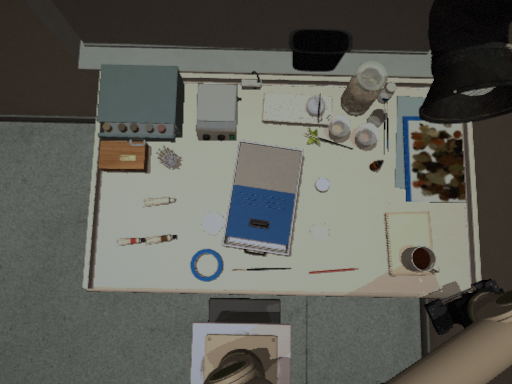

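View pics/scene0.png

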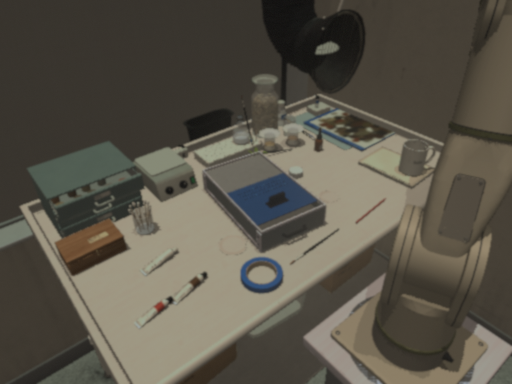

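```bash
cat >> h.py <<'E'
from scipy.spatial.transform import Rotation as Ro
def down(yaw): # tool pointing down, jaw axis (y) at yaw deg from world x
    c,s=np.cos(np.radians(yaw)),np.sin(np.radians(yaw))
    x=np.array([0,0,-1.]);y=np.array([c,s,0]);return np.stack([x,y,np.cross(x,y)],1)
def go(pos,yaw):
    s=r.sense(); R=np.array(s['ee_rot']); best=None
    for y in (yaw,yaw+180):
        v=Ro.from_matrix(down(y)@R.T).as_rotvec()
        print('rot',np.round(v,3),'deg',round(np.degrees(np.linalg.norm(v)),1),end=' ; ')
    print('dpos cm',np.round((np.array(pos)-s['ee_pos'])*100,2), 't',s['time_s'])
def axis(P): # xy points -> centre, yaw of long axis, size
    (c,sz,a)=cv2.minAreaRect(P.astype(np.float32)[:,:2]*1000); 
    if sz[0]<sz[1]: a+=90;sz=sz[::-1]
    return np.round(c,0)/1000,round((a+90)%180-90,1),np.round(sz)
E
python3 - <<'E'
from h import *
p,d=r.read_camera('top'); P=cloud('top',d)
hsv=cv2.cvtColor(p,cv2.COLOR_RGB2HSV)
def box(c,h): return (np.abs(P[...,0]-c[0])<h)&(np.abs(P[...,1]-c[1])<h)
m=box((.5,-.05),.22)&(P[...,2]>.055)&(P[...,2]<.085)
print('case top',axis(P[m]))
m2=box((.5,-.05),.22)&(hsv[...,0]>100)&(hsv[...,0]<130)&(hsv[...,1]>120)&(P[...,2]>.05); print('blue',axis(P[m2]),np.nanmedian(P[m2][:,2]))
m3=box((.5,-.05),.22)&(P[...,2]>.088); print('handle',axis(P[m3]),m3.sum(),np.nanmax(P[m3][:,2]))
for n,c in dict(umber=(.415,.276),white=(.544,.29),red=(.408,.374)).items():
    m=box(c,.056)&(P[...,2]>.006)&(P[...,2]<.05); print(n,axis(P[m]),m.sum())
go((.466,-.05,.30),0)
E
```

```text
case top (array([ 0.556, -0.063]), -7.5, array([349., 217.]))
blue (array([ 0.499, -0.055]), 82.5, array([198., 165.])) 0.07283752765956408
handle (array([ 0.468, -0.053]), 81.9, array([49., 12.])) 64 0.10583800966380763
umber (array([0.417, 0.276]), -85.7, array([112., 104.])) 200
white (array([0.547, 0.293]), 77.0, array([112.,  97.])) 193
red (array([0.409, 0.373]), -82.4, array([105.,  89.])) 158
rot [-0.     0.     1.167] deg 66.9 ; rot [ 0.     0.    -1.975] deg 113.1 ; dpos cm [22.04 52.47  5.24] t 1.35
```

apply_moves(rotation=[[0,0,0.1],[0,0,0.1],[0,0,0.1],[0,0,0.1],[0,0,0.1],[0,0,0.1],[0,0,0.1],[0,0,0.1],[0,0,0.1],[0,0,0.1],[0,0,0.037],[0,0,0]], delta_pos=[[1.5,3.5,0],[1.5,3.5,0],[1.5,3.5,0],[1.5,3.5,0],[1.5,3.5,0],[1.5,3.5,0],[1.5,3.5,0],[1.5,3.5,0],[1.5,3.5,0],[1.5,3.5,0],[1.5,3.5,0],[1.5,3.5,0]], hand=[1,1,1,1,1,1,1,1,1,1,1,1])

```text
time_s: 2.35
ee_pos: [0.426, -0.153, 0.2479]
ee_rot: [[0.001, 0.992, -0.127], [-0.001, -0.127, -0.992], [-1.0, 0.001, 0.001]]
contact_force: [0.9, -0.4, -0.4]
width: 0.998
```

apply_moves(rotation=[[0,0,0],[0,0,0],[0,0,0],[0,0,0]], delta_pos=[[1.5,3.4,0],[1.4,3.4,0],[1.4,3.4,0],[0,0,0]], hand=[0.6,0.6,0.6,0.6])

```text
time_s: 2.68
ee_pos: [0.4704, -0.0454, 0.2482]
ee_rot: [[0.002, 0.993, -0.121], [0.002, -0.121, -0.993], [-1.0, 0.002, -0.002]]
contact_force: [0.2, 0.1, 0.1]
width: 0.781
```

Run:
```python
from h import *
M=cams('wrist'); p,d=snap('wrist','w1'); P=cloud('wrist',d,M)
m=(P[...,2]>.09)&(P[...,2]<.12); print('handle',axis(P[m]),m.sum(),np.nanpercentile(P[m][:,2],95), np.nanmedian(P[...,2]))
print(r.sense()['ee_pos'],r.sense()['contact_force'],r.sense()['width'])
go((.468,-.053,.093),-7.5)
```

```text
handle (array([ 0.468, -0.048]), 83.0, array([50., 11.])) 516 0.10066669305803878 0.06944654037780112
[ 0.46952561 -0.04880994  0.24791334] [ 0.14439088 -0.60947785 -0.63512716] 0.7383342382347574
rot [-0.001  0.001 -0.007] deg 0.4 ; rot [-2.000e-03 -1.000e-03  3.134e+00] deg 179.6 ; dpos cm [ -0.15  -0.42 -15.49] t 2.7333
```

View pics/w1.png

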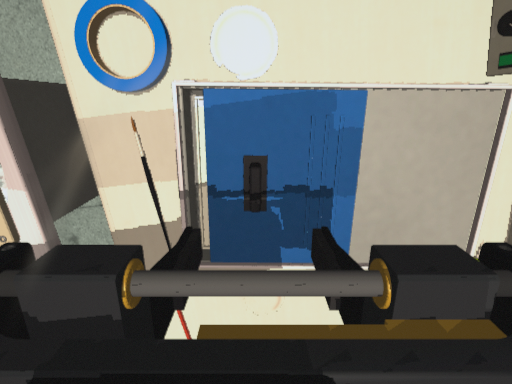

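apply_moves(rotation=[[0,0,0],[0,0,0],[0,0,0],[0,0,0],[0,0,0],[0,0,0],[0,0,0],[0,0,0],[0,0,0],[0,0,0],[0,0,0],[0,0,0]], delta_pos=[[0,0,-3.5],[0,0,-3.5],[0,0,-3.5],[0,0,-2.5],[0,0,-1.5],[0,0,0],[0,0,0],[0,0,0],[0,0,0],[0,0,0],[0,0,0],[0,0,0]], hand=[0.6,0.6,0.6,0.6,0.6,0.6,0,0,0,0,0,0])

```text
time_s: 3.73
ee_pos: [0.4687, -0.0529, 0.1029]
ee_rot: [[0.001, 0.992, -0.13], [-0.0, -0.13, -0.992], [-1.0, 0.001, 0.0]]
contact_force: [1.1, -0.1, -0.3]
width: 0.234
```

apply_moves(rotation=[[0,0,0],[0,0,0],[0,0,0],[0,0,0],[0,0,0],[0,0,0],[0,0,0],[0,0,0],[0,0,0],[0,0,0],[0,0,0],[0,0,0]], delta_pos=[[0,0,0],[0,0,0],[0,0,0],[0.8,-0.1,0],[1.49,-0.2,0],[1.49,-0.2,0],[1.49,-0.2,0],[1.49,-0.2,0],[1.49,-0.2,0],[1.49,-0.2,0],[1.49,-0.2,0],[1.49,-0.2,0]], hand=[0,0,0,0,0,0,0,0,0,0,0,0])

```text
time_s: 4.73
ee_pos: [0.5962, -0.0696, 0.1028]
ee_rot: [[-0.001, 0.992, -0.13], [0.0, -0.13, -0.992], [-1.0, -0.001, 0.0]]
contact_force: [-4.0, 0.8, 8.8]
width: 0.134
```

apply_moves(rotation=[[0,0,0],[0,0,0],[0,0,0],[0,0,0]], delta_pos=[[0.6,-0.08,0],[0.5,-0.07,0],[0,0,0],[0,0,0]], hand=[0,0,0,0])

```text
time_s: 5.07
ee_pos: [0.6076, -0.0711, 0.1028]
ee_rot: [[0.002, 0.992, -0.13], [0.0, -0.13, -0.992], [-1.0, 0.002, -0.001]]
contact_force: [3.5, 0.1, 1.7]
width: 0.135
```

apply_moves(rotation=[[0,0,0],[0,0,0],[0,0,0],[0,0,0],[0,0,0]], delta_pos=[[0.2,-0.03,0],[0.2,-0.03,0],[0.2,-0.03,0],[0,0,0],[0,0,0]], hand=[0,0,0,0,0])

```text
time_s: 5.48
ee_pos: [0.6112, -0.0715, 0.1028]
ee_rot: [[-0.003, 0.992, -0.129], [0.0, -0.129, -0.992], [-1.0, -0.003, 0.0]]
contact_force: [-9.0, 1.9, 9.6]
width: 0.133
```

apply_moves(rotation=[[0,0,0],[0,0,0],[0,0,0],[0,0,0],[0,0,0],[0,0,0],[0,0,0],[0,0,0],[0,0,0],[0,0,0],[0,0,0]], delta_pos=[[-0.2,0,0],[0,0,0],[0,0,0],[0,0,2],[0,0,3],[0,0,3],[-3,0.4,3],[-4,0.6,2],[-4,0.6,1],[-2.5,0.5,0],[0,0,0]], hand=[0.6,0.6,0.6,0.6,0.6,0.6,0.6,0.6,0.6,0.6,0.6])

```text
time_s: 6.4
ee_pos: [0.4762, -0.0511, 0.2411]
ee_rot: [[0.0, 0.992, -0.129], [-0.003, -0.129, -0.992], [-1.0, 0.0, 0.003]]
contact_force: [0.9, 0.1, -0.5]
width: 0.602
```

Run:
```python
from h import *
M=cams('wrist'); p,d=snap('wrist','w2'); P=cloud('wrist',d,M)
hsv=cv2.cvtColor(p,cv2.COLOR_RGB2HSV)
red=((hsv[...,0]<10)|(hsv[...,0]>170))&(hsv[...,1]>120)&(P[...,2]>.03)
m=red&(P[...,2]>.052)&(P[...,2]<.07); print('trayhandle',axis(P[m]),m.sum(),np.nanpercentile(P[m][:,2],95))
m=(P[...,2]>.085)&(P[...,2]<.12)&(P[...,0]>.55); print('coverhandle',axis(P[m]),m.sum())
print(r.sense()['ee_pos'])
go((.475,-.05,.068),-7.5)
```

```text
trayhandle (array([ 0.475, -0.05 ]), 82.6, array([49.,  9.])) 376 0.0630069426845842
coverhandle (array([ 0.61 , -0.066]), 82.7, array([49., 12.])) 815
[ 0.47804818 -0.05185487  0.24101769]
rot [ 0.003  0.001 -0.   ] deg 0.2 ; rot [-2.000e-03  4.000e-03  3.141e+00] deg 180.0 ; dpos cm [ -0.3    0.19 -17.3 ] t 6.45
```

View pics/w2.png

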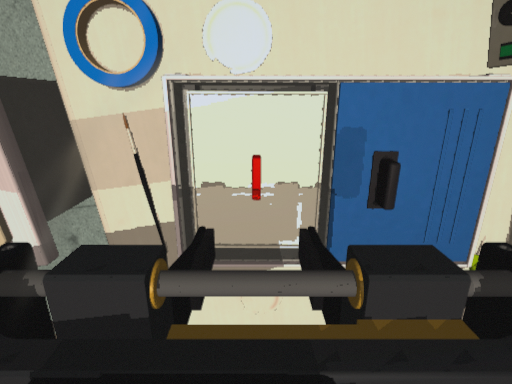

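apply_moves(rotation=[[0,0,0],[0,0,0],[0,0,0],[0,0,0],[0,0,0],[0,0,0],[0,0,0],[0,0,0],[0,0,0],[0,0,0],[0,0,0],[0,0,0]], delta_pos=[[-0.2,0,-3.5],[0,0,-3.5],[0,0,-3.5],[0,0,-3.5],[0,0,-2.3],[0,0,-0.8],[0,0,0],[0,0,0],[0,0,0],[0,0,0],[0,0,0],[0,0,0]], hand=[0.5,0.5,0.5,0.5,0.5,0.5,0,0,0,0,0,0])

```text
time_s: 7.45
ee_pos: [0.4779, -0.0519, 0.0702]
ee_rot: [[0.001, 0.992, -0.13], [-0.001, -0.13, -0.992], [-1.0, 0.001, 0.0]]
contact_force: [-1.9, -0.5, 0.1]
width: 0.131
```

apply_moves(rotation=[[0,0,0],[0,0,0],[0,0,0],[0,0,0],[0,0,0],[0,0,0],[0,0,0],[0,0,0],[0,0,0]], delta_pos=[[0,0,0],[0,0,0],[0,0,0],[0,0,1],[0,0,2],[0,0,2],[0,0,2],[0,0,2],[0,0,2]], hand=[0,0,0,0,0,0,0,0,0])

```text
time_s: 8.2
ee_pos: [0.4773, -0.0515, 0.1809]
ee_rot: [[0.0, 0.992, -0.129], [0.0, -0.129, -0.992], [-1.0, 0.0, -0.0]]
contact_force: [-0.1, -0.0, -2.2]
width: 0.111
```

apply_moves(rotation=[[0,0,0],[0,0,0.065],[0,0,0.066],[0,0,0],[0,0,0],[0,0,0],[0,0,0],[0,0,0],[0,0,0],[0,0,0],[0,0,0],[0,0,0]], delta_pos=[[-0.4,-2.5,0],[-0.4,-3.5,0],[-0.4,-4,0],[-0.4,-4,0],[-0.4,-4,0],[-0.4,-4,0],[-0.3,-3,0],[0,-2,0],[0,0,-3],[0,0,-3.5],[0,0,-3],[0,0,-2.2]], hand=[0,0,0,0,0,0,0,0,0,0,0,0])

```text
time_s: 9.2
ee_pos: [0.4494, -0.3211, 0.0603]
ee_rot: [[-0.002, 1.0, 0.001], [0.002, 0.001, -1.0], [-1.0, -0.002, -0.002]]
contact_force: [-0.7, 0.1, -2.6]
width: 0.112
```

apply_moves(rotation=[[0,0,0],[0,0,0],[0,0,0],[0,0,0]], delta_pos=[[0,0,-1.5],[0,0,-0.6],[0,0,-0.4],[0,0,0]], hand=[0,0,0,0])

```text
time_s: 9.53
ee_pos: [0.4506, -0.3217, 0.0376]
ee_rot: [[0.0, 1.0, 0.001], [0.0, 0.001, -1.0], [-1.0, 0.0, -0.0]]
contact_force: [-0.5, 0.2, -1.2]
width: 0.111
```

apply_moves(rotation=[[0,0,0],[0,0,0],[0,0,0],[0,0,0],[0,0,0],[0,0,0],[0,0,0],[0,0,0],[0,0,0],[0,0,0],[0,0,0],[0,0,0]], delta_pos=[[0,0,0],[0,0,0],[0,0,0],[0,0,3],[0,0,4],[0,0,4],[0,0,4],[0,2,3],[0,3.5,2],[0,4,1],[0,4,1],[0,4,0]], hand=[0.5,0.5,0.5,0.5,0.8,0.8,0.8,0.8,0.8,0.8,0.8,0.8])

```text
time_s: 10.53
ee_pos: [0.4512, -0.145, 0.2602]
ee_rot: [[0.004, 1.0, 0.001], [-0.002, 0.001, -1.0], [-1.0, 0.004, 0.002]]
contact_force: [0.9, 0.4, 0.8]
width: 0.792
```

apply_moves(rotation=[[0,0,0],[0,0,0],[0,0,0],[0,0,0],[0,0,0],[0,0,0],[0,0,0],[0,0,0],[0,0,0],[0,0,0],[0,0,0],[0,0,0]], delta_pos=[[0,4,0],[0,4,0],[0,4,0],[0,4,0],[0,4,0],[0,4,0],[0,4,0],[0,4,0],[0,4,0],[0,4,0],[0,2.5,0],[0,0,0]], hand=[0.8,0.8,0.8,0.8,0.8,0.8,0.8,0.8,0.8,0.8,0.8,0.8])

```text
time_s: 11.53
ee_pos: [0.4486, 0.2842, 0.2581]
ee_rot: [[0.0, 1.0, 0.008], [0.003, 0.008, -1.0], [-1.0, 0.0, -0.003]]
contact_force: [-0.6, 0.9, 0.3]
width: 0.8
```

Run:
```python
from h import *
s=r.sense();print(s['ee_pos'])
M=cams('wrist'); p,d=snap('wrist','w3'); P=cloud('wrist',d,M)
m=((P[...,2]>.005)&(P[...,2]<.04)&(P[...,0]>.3)&(P[...,0]<.62)&(P[...,1]>.15)&(P[...,1]<.45)).astype(np.uint8)
n,l,st,c=cv2.connectedComponentsWithStats(m)
for i in range(1,n):
    if st[i,4]>150: print(st[i].tolist(),axis(P[l==i]),np.nanpercentile(P[l==i][:,2],95))
for t in ['tube_umber','tube_white','tube_red','tube_ochre']:
    print(t,[(round(float(x['p']),2),np.round(x['centre'],3).tolist()) for x in r.place_of(t,'wrist')[:2]])
```

```text
[0.44859196 0.28421476 0.25814565]
[213, 59, 22, 76, 1127] (array([0.407, 0.374]), -86.0, array([91., 23.])) 0.019823752418122655
[315, 127, 22, 77, 1245] (array([0.543, 0.287]), -83.4, array([101.,  25.])) 0.02273735000867927
[219, 136, 27, 74, 1119] (array([0.417, 0.275]), -80.6, array([101.,  24.])) 0.02115363633173243
[154, 240, 23, 19, 194] (array([0.314, 0.165]), 43.6, array([36., 12.])) 0.020222059858030585
tube_umber [(0.81, [0.42, 0.275, 0.004])]
tube_white [(0.81, [0.543, 0.287, 0.003])]
tube_red [(0.62, [0.408, 0.378, -0.003])]
tube_ochre []
```

View pics/w3.png

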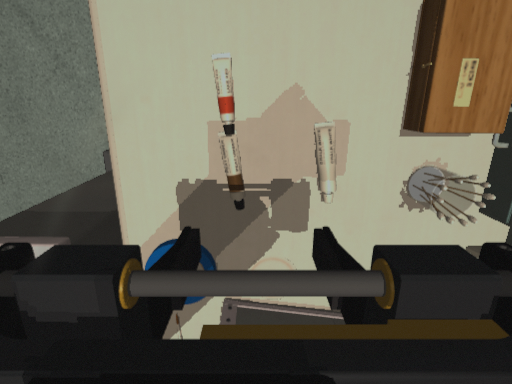

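apply_moves(rotation=[[0,0,0.08],[0,0,0.076],[0,0,0],[0,0,0],[0,0,0],[0,0,0],[0,0,0],[0,0,0],[0,0,0],[0,0,0],[0,0,0],[0,0,0]], delta_pos=[[-1.5,-0.8,-3],[-1.5,-0.8,-3.5],[0,-0.1,-4],[0,0,-4],[0,0,-4],[0,0,-3],[0,0,-1.5],[0,0,0],[0,0,0],[0,0,0],[0,0,0],[0,0,0]], hand=[0.6,0.6,0.6,0.6,0.6,0.6,0.6,0.5,0,0,0,0])

```text
time_s: 12.78
ee_pos: [0.421, 0.2606, 0.0276]
ee_rot: [[0.001, 0.988, 0.155], [-0.0, 0.155, -0.988], [-1.0, 0.001, 0.0]]
contact_force: [0.0, -0.6, 0.1]
width: 0.306
```

apply_moves(rotation=[[0,0,0],[0,0,0],[0,0,0],[0,0,0]], delta_pos=[[0,0,0],[0,0,0],[0,0,0],[0,0,0]], hand=[0,0,0,0])

```text
time_s: 13.12
ee_pos: [0.4208, 0.261, 0.0275]
ee_rot: [[0.0, 0.988, 0.156], [-0.0, 0.156, -0.988], [-1.0, 0.0, 0.0]]
contact_force: [0.8, -2.3, 3.1]
width: 0.24
```

apply_moves(rotation=[[0,0,0],[0,0,0],[0,0,0.11],[0,0,0.117],[0,0,0.117],[0,0,0.117],[0,0,0.117],[0,0,0.117],[0,0,0.117],[0,0,0.117],[0,0,0.117],[0,0,0.117]], delta_pos=[[0,0,1.5],[0,0,3],[0.5,-1.5,3.5],[0.5,-2,3.5],[0.6,-3.8,1.5],[0.6,-3.8,1.5],[0.7,-3.8,1],[0.7,-3.8,0],[0.7,-3.8,0],[0.7,-3.8,0],[0.7,-3.8,0],[0.7,-3.8,0]], hand=[0,0,0,0,0,0,0,0,0,0,0,0])

```text
time_s: 14.12
ee_pos: [0.4795, -0.0421, 0.1711]
ee_rot: [[0.001, 0.357, 0.934], [-0.0, 0.934, -0.357], [-1.0, 0.0, 0.001]]
contact_force: [0.5, 0.4, -0.5]
width: 0.233
```

apply_moves(rotation=[[0,0,0.117],[0,0,0],[0,0,0]], delta_pos=[[0.7,-3.2,0],[0,0,0],[0,0,0]], hand=[0,0,0])

```text
time_s: 14.37
ee_pos: [0.4865, -0.0741, 0.1706]
ee_rot: [[-0.0, 0.256, 0.967], [0.002, 0.967, -0.256], [-1.0, 0.002, -0.001]]
contact_force: [0.2, 1.1, -1.0]
width: 0.241
```

Run:
```python
from h import *
M=cams('wrist'); p,d=snap('wrist','w4'); print(r.sense()['width'])
snap('scene','s4')
go((.485,-.110,.040),82.5)
a=np.hstack([cv2.imread('pics/w4.png'),cv2.imread('pics/s4.png')]);cv2.imwrite('pics/c4.png',cv2.resize(a,(800,300)))
```

```text
0.2393534065313983
rot [-0.001 -0.     0.124] deg 7.1 ; rot [-0.000e+00  2.000e-03 -3.017e+00] deg 172.9 ; dpos cm [ -0.14  -3.85 -13.09] t 14.4667
```

View pics/c4.png

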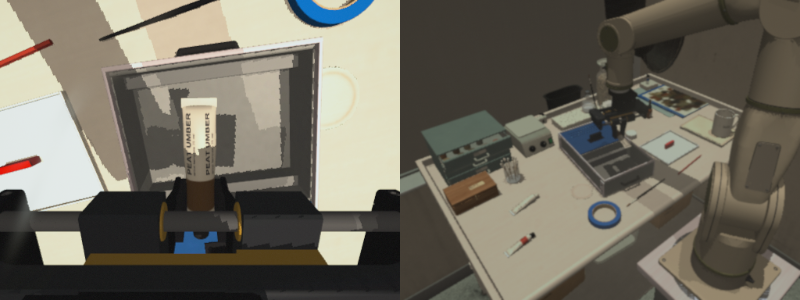

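apply_moves(rotation=[[0,0,0.062],[0,0,0.062],[0,0,0],[0,0,0],[0,0,0],[0,0,0],[0,0,0],[0,0,0],[0,0,0],[0,0,0]], delta_pos=[[-0.1,-2,0],[0,-1.8,0],[0,0,-3],[0,0,-3],[0,0,-3],[0,0,-2],[0,0,-1.4],[0,0,-0.7],[0,0,-0.3],[0,0,0]], hand=[0,0,0,0,0,0,0,0,0,0])

```text
time_s: 15.3
ee_pos: [0.4859, -0.1101, 0.0373]
ee_rot: [[0.0, 0.13, 0.992], [0.0, 0.992, -0.13], [-1.0, 0.001, 0.0]]
contact_force: [-0.8, -0.8, -0.5]
width: 0.235
```

apply_moves(rotation=[[0,0,0],[0,0,0],[0,0,0],[0,0,0],[0,0,0],[0,0,0],[0,0,0],[0,0,0]], delta_pos=[[0,0,0],[0,0,0],[0,0,0],[0,0,0],[0,0,2],[0,0,3],[0,0,4],[0,0,4]], hand=[0.42,0.42,0.42,0.42,0.42,0.42,0.42,0.42])

```text
time_s: 15.97
ee_pos: [0.4849, -0.1101, 0.1683]
ee_rot: [[-0.001, 0.13, 0.992], [0.001, 0.992, -0.13], [-1.0, 0.001, -0.001]]
contact_force: [1.8, -1.8, 0.6]
width: 0.415
```

Run:
```python
from h import *
print(r.sense()['width']); s=r.sense()
M=cams('wrist'); p,d=snap('wrist','w5'); P=cloud('wrist',d,M)
u=np.array([.9914,-.1305]);v=np.array([.1305,.9914])
Q=P[...,:2]-np.array([.475,-.051]); X=Q@u;Y=Q@v
m=((abs(X)<.066)&(abs(Y)<.095)&(P[...,2]>.009)&(P[...,2]<.05)); print(m.sum(),'caseX',np.percentile(X[m],[1,99]),'Y',np.percentile(Y[m],[1,99]),'z',np.percentile(P[m][:,2],[5,95]))
go((.544,.279,.25),6.6)
```

```text
0.415474975182939
2255 caseX [-0.04406585  0.06598042] Y [-0.08099278  0.07778452] z [0.01101304 0.02696241]
rot [ 0.007  0.005 -1.327] deg 76.0 ; rot [-0.005  0.007  1.815] deg 104.0 ; dpos cm [ 5.52 38.9   7.41] t 16.0167
```

apply_moves(rotation=[[0,0,-0.11],[0,0,-0.11],[0,0,-0.11],[0,0,-0.11],[0,0,-0.11],[0,0,-0.11],[0,0,-0.11],[0,0,-0.11],[0,0,-0.11],[0,0,-0.11],[0,0,-0.11],[0,0,-0.11]], delta_pos=[[0.2,2,1],[0.4,3.5,1],[0.5,3.5,1],[0.5,3.5,0],[0.5,3.5,0],[0.5,3.5,0],[0.5,3.5,0],[0.5,3.5,0],[0.5,3.5,0],[0.5,3.5,0],[0.5,3.5,0],[0.5,2,0]], hand=[0.6,0.6,0.6,0.6,0.6,0.6,0.6,0.6,0.6,0.6,0.6,0.6])

```text
time_s: 17.02
ee_pos: [0.5399, 0.2784, 0.1972]
ee_rot: [[0.0, 0.991, 0.134], [0.002, 0.134, -0.991], [-1.0, 0.001, -0.002]]
contact_force: [-0.3, 0.6, 0.4]
width: 0.597
```

Run:
```python
from h import *
s=r.sense();print(s['ee_pos'])
M=cams('wrist'); p,d=snap('wrist','w6'); P=cloud('wrist',d,M)
m=((P[...,2]>.005)&(P[...,2]<.04)&(P[...,0]>.3)&(P[...,0]<.62)&(P[...,1]>.15)&(P[...,1]<.45)).astype(np.uint8)
n,l,st,c=cv2.connectedComponentsWithStats(m)
for i in range(1,n):
    if st[i,4]>150: print(st[i].tolist(),axis(P[l==i]),np.nanpercentile(P[l==i][:,2],95))
m=(P[...,2]>.05)&(P[...,2]<.12)&(P[...,1]>.2)&(P[...,1]<.33)&(P[...,0]>.56); print('jar xmin',np.nanmin(P[m][:,0]) if m.any() else None)
go((.544,.276,.028),6.6)
```

```text
[0.53993011 0.27844643 0.19724422]
[130, 23, 23, 95, 1763] (array([0.408, 0.376]), -83.9, array([91., 22.])) 0.01922714275061105
[250, 126, 24, 90, 1732] (array([0.544, 0.287]), -82.6, array([102.,  26.])) 0.02252688125429073
[48, 237, 57, 21, 571] (array([0.329, 0.166]), 18.5, array([62., 18.])) 0.01990725463804957
jar xmin 0.657169685979747
rot [-0.004  0.    -0.013] deg 0.8 ; rot [-1.000e-03 -6.000e-03  3.129e+00] deg 179.3 ; dpos cm [  0.43  -0.53 -16.93] t 17.0667
```

apply_moves(rotation=[[0,0,0],[0,0,0],[0,0,0],[0,0,0],[0,0,0],[0,0,0],[0,0,0],[0,0,0],[0,0,0],[0,0,0],[0,0,0],[0,0,0]], delta_pos=[[0.4,-0.1,-3],[0,0,-4],[0,0,-4],[0,0,-3.5],[0,0,-1.8],[0,0,-0.6],[0,0,0],[0,0,0],[0,0,0],[0,0,0],[0,0,0],[0,0,0]], hand=[0.6,0.6,0.6,0.6,0.6,0.5,0,0,0,0,0,0])

```text
time_s: 18.07
ee_pos: [0.5453, 0.2732, 0.0288]
ee_rot: [[0.001, 0.991, 0.136], [0.001, 0.136, -0.991], [-1.0, 0.002, -0.0]]
contact_force: [-1.2, -0.2, 5.1]
width: 0.263
```

apply_moves(rotation=[[0,0,0],[0,0,0],[0,0,0],[0,0,0],[0,0,0]], delta_pos=[[0,0,0],[0,0,0],[0,0,1.5],[0,0,3],[0,0,4]], hand=[0,0,0,0,0])

```text
time_s: 18.48
ee_pos: [0.5433, 0.2721, 0.1123]
ee_rot: [[-0.004, 0.991, 0.137], [-0.001, 0.137, -0.991], [-1.0, -0.004, 0.001]]
contact_force: [1.8, -0.4, 0.8]
width: 0.26
```

apply_moves(rotation=[[0,0,0.1],[0,0,0.11],[0,0,0.11],[0,0,0.11],[0,0,0.11],[0,0,0.11],[0,0,0.11],[0,0,0.11],[0,0,0.11],[0,0,0.11],[0,0,0.11],[0,0,0.102]], delta_pos=[[-0.2,-1.5,3],[-0.4,-2.5,3],[-0.5,-3,0],[-0.5,-3,0],[-0.5,-3,0],[-0.5,-3,0],[-0.5,-3,0],[-0.5,-3,0],[-0.5,-3,0],[-0.5,-3,0],[-0.5,-2.5,0],[-0.4,-2,0]], hand=[0,0,0,0,0,0,0,0,0,0,0,0])

```text
time_s: 19.48
ee_pos: [0.4893, -0.0542, 0.1736]
ee_rot: [[-0.0, 0.128, 0.992], [-0.001, 0.992, -0.128], [-1.0, -0.001, -0.0]]
contact_force: [-0.5, -0.1, -0.6]
width: 0.258
```

Run:
```python
from h import *
M=cams('wrist'); p,d=snap('wrist','w7')
print(r.sense()['width'],r.sense()['ee_pos'])
go((.493,-.053,.038),82.5)
```

```text
0.26061634437863945 [ 0.48883551 -0.05809309  0.17320925]
rot [ 0.002 -0.001 -0.008] deg 0.5 ; rot [2.000e-03 3.000e-03 3.133e+00] deg 179.5 ; dpos cm [  0.42   0.51 -13.52] t 19.5333
```

View pics/w7.png

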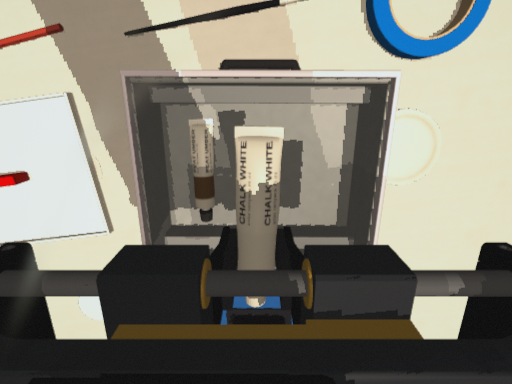

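apply_moves(rotation=[[0,0,0],[0,0,0],[0,0,0],[0,0,0],[0,0,0],[0,0,0],[0,0,0],[0,0,0]], delta_pos=[[0.3,0.5,0],[0,0,-3],[0,0,-3.5],[0,0,-3.5],[0,0,-2],[0,0,-1.2],[0,0,-0.4],[0,0,0]], hand=[0,0,0,0,0,0,0,0])

```text
time_s: 20.2
ee_pos: [0.4932, -0.0461, 0.0373]
ee_rot: [[-0.0, 0.131, 0.991], [0.001, 0.991, -0.131], [-1.0, 0.001, -0.0]]
contact_force: [0.0, 0.1, -0.3]
width: 0.264
```

apply_moves(rotation=[[0,0,0],[0,0,0],[0,0,0],[0,0,0],[0,0,0],[0,0,0],[0,0,0],[0,0,0],[0,0,0]], delta_pos=[[0,0,0],[0,0,0],[0,0,0],[0,0,0],[0,0,2],[0,0,3],[0,0,4],[0,0,4],[0,0,0]], hand=[0.45,0.45,0.45,0.45,0.45,0.45,0.45,0.45,0.45])

```text
time_s: 20.95
ee_pos: [0.4963, -0.0463, 0.1739]
ee_rot: [[0.009, 0.131, 0.991], [-0.002, 0.991, -0.131], [-1.0, -0.001, 0.009]]
contact_force: [0.9, -0.3, 0.2]
width: 0.452
```

Run:
```python
from h import *
print(r.sense()['ee_pos'],r.sense()['width'])
go((.408,.365,.20),5)
```

```text
[ 0.49632347 -0.04628386  0.17390834] 0.4515284587745254
rot [ 0.007  0.006 -1.352] deg 77.5 ; rot [-0.007  0.008  1.789] deg 102.5 ; dpos cm [-8.83 41.13  2.61] t 20.95
```

apply_moves(rotation=[[0,0,-0.11],[0,0,-0.112],[0,0,-0.113],[0,0,-0.113],[0,0,-0.113],[0,0,-0.113],[0,0,-0.113],[0,0,-0.113],[0,0,-0.113],[0,0,-0.113],[0,0,-0.113],[0,0,-0.113]], delta_pos=[[-0.5,2.5,1],[-0.7,3.5,1],[-0.8,3.7,0.5],[-0.8,3.7,0],[-0.8,3.7,0],[-0.8,3.7,0],[-0.8,3.7,0],[-0.8,3.7,0],[-0.8,3.7,0],[-0.8,3.7,0],[-0.8,3.7,0],[-0.4,1.8,0]], hand=[0.6,0.6,0.6,0.6,0.6,0.6,0.6,0.6,0.6,0.6,0.6,0.6])

```text
time_s: 21.95
ee_pos: [0.4094, 0.3431, 0.1928]
ee_rot: [[0.001, 0.987, 0.161], [0.002, 0.161, -0.987], [-1.0, 0.001, -0.002]]
contact_force: [0.1, 0.0, 0.1]
width: 0.601
```

Run:
```python
from h import *
s=r.sense();print(s['ee_pos'])
M=cams('wrist'); p,d=snap('wrist','w8'); P=cloud('wrist',d,M)
m=((P[...,2]>.005)&(P[...,2]<.04)&(P[...,0]>.3)&(P[...,0]<.62)&(P[...,1]>.15)&(P[...,1]<.45)).astype(np.uint8)
n,l,st,c=cv2.connectedComponentsWithStats(m)
for i in range(1,n):
    if st[i,4]>150: print(st[i].tolist(),axis(P[l==i]),np.nanpercentile(P[l==i][:,2],95))
go((.409,.365,.028),5.5)
```

```text
[0.40937848 0.34309403 0.19275068]
[250, 108, 23, 84, 1422] (array([0.406, 0.376]), -87.0, array([92., 23.])) 0.01934632166132957
[191, 303, 20, 17, 189] (array([0.366, 0.157]), -0.1, array([24., 14.])) 0.02010239123852344
rot [-0.004  0.001 -0.057] deg 3.3 ; rot [-1.000e-03 -6.000e-03  3.085e+00] deg 176.7 ; dpos cm [  0.09   1.96 -16.51] t 22.0
```

apply_moves(rotation=[[0,0,-0.06],[0,0,-0.01],[0,0,0],[0,0,0],[0,0,0],[0,0,0],[0,0,0],[0,0,0],[0,0,0],[0,0,0],[0,0,0],[0,0,0]], delta_pos=[[-0.2,1.4,-1.5],[0,1,-3],[0,0,-3.8],[0,0,-3.8],[0,0,-2.7],[0,0,-1.2],[0,0,-0.5],[0,0,0],[0,0,0],[0,0,0],[0,0,0],[0,0,0]], hand=[0.6,0.6,0.6,0.6,0.6,0.5,0.4,0,0,0,0,0])

```text
time_s: 23.0
ee_pos: [0.4101, 0.3637, 0.0286]
ee_rot: [[0.003, 0.996, 0.093], [0.002, 0.093, -0.996], [-1.0, 0.003, -0.001]]
contact_force: [-0.8, -0.9, 6.8]
width: 0.209
```

apply_moves(rotation=[[0,0,0],[0,0,0],[0,0,0],[0,0,0],[0,0,0]], delta_pos=[[0,0,0],[0,0,0],[0,0,1.5],[0,0,3],[0,0,4]], hand=[0,0,0,0,0])

```text
time_s: 23.42
ee_pos: [0.408, 0.3621, 0.1123]
ee_rot: [[-0.003, 0.996, 0.093], [-0.002, 0.093, -0.996], [-1.0, -0.003, 0.001]]
contact_force: [0.9, 0.1, -0.3]
width: 0.21
```

apply_moves(rotation=[[0,0,0.11],[0,0,0.112],[0,0,0.113],[0,0,0.113],[0,0,0.113],[0,0,0.113],[0,0,0.113],[0,0,0.113],[0,0,0.113],[0,0,0.113],[0,0,0.113],[0,0,0.113]], delta_pos=[[0.3,-1.5,3],[0.7,-2.5,3],[0.8,-3.2,0],[0.8,-3.2,0],[0.8,-3.2,0],[0.8,-3.2,0],[0.8,-3.2,0],[0.8,-3.2,0],[0.8,-3.2,0],[0.8,-3.2,0],[0.8,-3.2,0],[0.8,-2.6,0]], hand=[0,0,0,0,0,0,0,0,0,0,0,0])

```text
time_s: 24.42
ee_pos: [0.4994, 0.0066, 0.1731]
ee_rot: [[0.0, 0.122, 0.993], [-0.001, 0.993, -0.122], [-1.0, -0.001, 0.0]]
contact_force: [0.5, -1.0, -0.5]
width: 0.21
```

Run:
```python
from h import *
M=cams('wrist'); p,d=snap('wrist','w9')
print(r.sense()['width'],r.sense()['ee_pos'])
go((.498,.0085,.036),82.5)
```

```text
0.20666168943488247 [0.50091511 0.00095427 0.17251638]
rot [ 0.002 -0.    -0.013] deg 0.7 ; rot [0.000e+00 3.000e-03 3.129e+00] deg 179.3 ; dpos cm [ -0.29   0.75 -13.65] t 24.4667
```

View pics/w9.png

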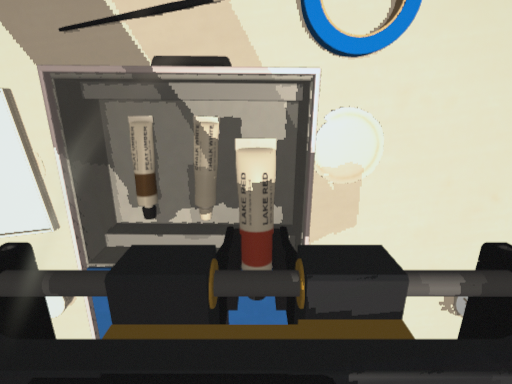

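apply_moves(rotation=[[0,0,-0.013],[0,0,0],[0,0,0],[0,0,0],[0,0,0],[0,0,0],[0,0,0],[0,0,0],[0,0,0]], delta_pos=[[-0.2,0.2,0],[0,0.1,-2],[0,0,-3],[0,0,-3.5],[0,0,-2.5],[0,0,-1.5],[0,0,-0.8],[0,0,-0.3],[0,0,0]], hand=[0,0,0,0,0,0,0,0,0])

```text
time_s: 25.22
ee_pos: [0.4974, 0.0129, 0.0367]
ee_rot: [[0.0, 0.139, 0.99], [0.001, 0.99, -0.139], [-1.0, 0.001, -0.0]]
contact_force: [-0.1, -0.6, -0.3]
width: 0.207
```

apply_moves(rotation=[[0,0,0],[0,0,0],[0,0,0],[0,0,0],[0,0,0],[0,0,0],[0,0,0],[0,0,0],[0,0,0],[0,0,0],[0,0,0],[0,0,0]], delta_pos=[[0,0,0],[0,0,0],[0,0,0],[0,0,0],[0,0,2],[0,0,3],[0,0,4],[0,0,4],[0,-3.5,0],[0,-3,0],[0,0,0],[0,0,0]], hand=[0.38,0.38,0.38,0.38,0.38,0.38,0.38,0.38,0.5,0.5,0.5,0.5])

```text
time_s: 26.22
ee_pos: [0.4972, -0.0547, 0.1661]
ee_rot: [[-0.0, 0.143, 0.99], [0.0, 0.99, -0.143], [-1.0, 0.0, -0.0]]
contact_force: [0.0, 0.5, -0.4]
width: 0.491
```

Run:
```python
from h import *
s=r.sense();print(s['ee_pos'],s['time_s'])
M=cams('wrist'); p,d=snap('wrist','w10')
for t in ['tube_umber','tube_white','tube_red','tube_ochre','case']:
    for o in r.place_of(t,'wrist')[:1]:
        q=np.array(o['centre'])-[.475,-.051,0]; print(t,round(o['p'],2),np.round([q[0]*.9914-q[1]*.1305,q[0]*.1305+q[1]*.9914,q[2]],3))
snap('top','t10')
print([ (t,[(round(o['p'],2),np.round(o['centre'],3)) for o in r.place_of(t,'top')[:2]]) for t in ('tray','tin')])
pp,dd=r.read_camera('top'); P=cloud('top',dd); hsv=cv2.cvtColor(pp,cv2.COLOR_RGB2HSV)
m=(P[...,2]>.012)&(P[...,2]<.035)&(abs(P[...,0]-.45)<.14)&(abs(P[...,1]+.32)<.14)&((hsv[...,0]<8)|(hsv[...,0]>172))&(hsv[...,1]>150); print('handle',axis(P[m]),m.sum())
m=(P[...,2]>.003)&(P[...,2]<.035)&(abs(P[...,0]-.45)<.125)&(abs(P[...,1]+.32)<.115); print('tray',axis(P[m]),m.sum())
```

```text
[ 0.49720269 -0.05465308  0.16614955] 26.2167
tube_umber 0.61 [ 0.001 -0.057  0.008]
tube_white 0.82 [0.004 0.004 0.006]
tube_red 0.57 [0.001 0.068 0.002]
case 0.67 [-0.001 -0.001 -0.001]
[('tray', [(0.69, array([ 0.449, -0.326,  0.002]))]), ('tin', [(0.46, array([ 0.609, -0.255, -0.001]))])]
handle (array([ 0.388, -0.298]), 2.9, array([129., 100.])) 45
tray (array([ 0.45 , -0.321]), 0.0, array([249., 227.])) 2366
```

View pics/w10.png

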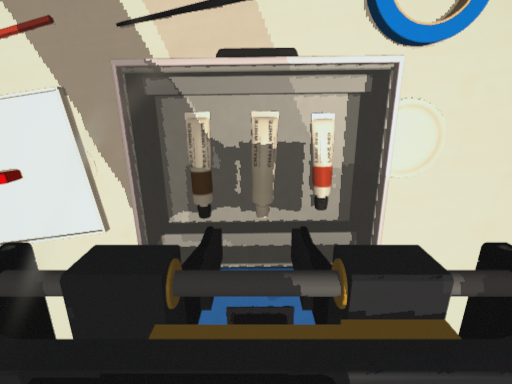

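apply_moves(rotation=[[0,0,-0.115],[0,0,-0.119],[0,0,-0.12],[0,0,-0.12],[0,0,-0.12],[0,0,-0.12],[0,0,-0.12],[0,0,-0.12],[0,0,-0.12],[0,0,-0.12],[0,0,-0.12],[0,0,-0.115]], delta_pos=[[-0.4,-1.5,2],[-0.4,-2,2],[-0.4,-2.4,2],[-0.4,-2.4,0],[-0.4,-2.4,0],[-0.4,-2.4,0],[-0.4,-2.4,0],[-0.4,-2.4,0],[-0.4,-2.4,0],[-0.4,-2.4,0],[-0.4,-2.4,0],[-0.3,-1.6,0]], hand=[0.5,0.5,0.5,0.5,0.5,0.5,0.5,0.5,0.5,0.5,0.5,0.5])

```text
time_s: 27.72
ee_pos: [0.4494, -0.3221, 0.2258]
ee_rot: [[0.0, 1.0, -0.005], [0.0, -0.005, -1.0], [-1.0, 0.0, -0.0]]
contact_force: [-0.9, -0.1, -0.2]
width: 0.504
```

```bash
cat >> h.py <<'E'
def trayh(P,p,z0,z1,c):
    hsv=cv2.cvtColor(p,cv2.COLOR_RGB2HSV)
    m=((hsv[...,0]<10)|(hsv[...,0]>170))&(hsv[...,1]>120)&(P[...,2]>z0)&(P[...,2]<z1)&(abs(P[...,0]-c[0])<.12)&(abs(P[...,1]-c[1])<.12)
    print('tray handle',axis(P[m]),m.sum(),np.nanpercentile(P[m][:,2],95))
E
python3 - <<'E'
from h import *
s=r.sense();print(s['ee_pos'])
M=cams('wrist'); p,d=snap('wrist','w11'); P=cloud('wrist',d,M)
trayh(P,p,.018,.04,(.45,-.32))
print([(o['p'],np.round(o['centre'],3)) for o in r.place_of('tray','wrist')[:2]])
go((.45,-.322,.038),0)
E
```

```text
[ 0.44942863 -0.32209974  0.2257768 ]
tray handle (array([ 0.45 , -0.321]), 89.9, array([49.,  9.])) 325 0.02889258704855171
[(0.72, array([ 0.448, -0.322, -0.   ]))]
rot [-0.     0.     0.006] deg 0.3 ; rot [ 0.000e+00  1.000e-03 -3.136e+00] deg 179.7 ; dpos cm [  0.09   0.06 -18.76] t 27.8167
```

apply_moves(rotation=[[0,0,0.006],[0,0,0],[0,0,0],[0,0,0],[0,0,0],[0,0,0],[0,0,0],[0,0,0],[0,0,0],[0,0,0],[0,0,0],[0,0,0]], delta_pos=[[0.1,0,-3],[0,0,-4],[0,0,-4],[0,0,-4],[0,0,-2.5],[0,0,-1],[0,0,-0.3],[0,0,0],[0,0,0],[0,0,0],[0,0,0],[0,0,0]], hand=[0.5,0.5,0.5,0.5,0.5,0.5,0.4,0,0,0,0,0])

```text
time_s: 28.82
ee_pos: [0.4517, -0.3201, 0.0391]
ee_rot: [[0.002, 1.0, 0.008], [-0.001, 0.008, -1.0], [-1.0, 0.002, 0.001]]
contact_force: [-0.5, 0.1, 1.2]
width: 0.132
```

apply_moves(rotation=[[0,0,0],[0,0,0],[0,0,0],[0,0,0],[0,0,0],[0,0,0],[0,0,0],[0,0,0],[0,0,0]], delta_pos=[[0,0,0],[0,0,0],[0,0,0],[0,0,1],[0,0,2.5],[0,0,3],[0,0,3],[0,0,3],[0,0,2.5]], hand=[0,0,0,0,0,0,0,0,0])

```text
time_s: 29.57
ee_pos: [0.4514, -0.3194, 0.1907]
ee_rot: [[0.002, 1.0, 0.009], [-0.0, 0.009, -1.0], [-1.0, 0.002, 0.0]]
contact_force: [0.7, 0.2, -1.6]
width: 0.112
```

apply_moves(rotation=[[0,0,-0.05],[0,0,-0.05],[0,0,-0.04],[0,0,0],[0,0,0],[0,0,0],[0,0,0],[0,0,0],[0,0,0],[0,0,0]], delta_pos=[[0.1,2,0],[0.3,3.5,0],[0.4,4,0],[0.4,4,0],[0.4,4,0],[0.4,4,0],[0.4,3.5,0],[0,1.5,0],[0,0,0],[0,0,0]], hand=[0,0,0,0,0,0,0,0,0,0])

```text
time_s: 30.4
ee_pos: [0.4751, -0.0539, 0.1884]
ee_rot: [[0.001, 0.992, -0.129], [-0.001, -0.129, -0.992], [-1.0, 0.001, 0.0]]
contact_force: [-0.7, -0.9, -1.4]
width: 0.111
```

Run:
```python
from h import *
s=r.sense();print(s['ee_pos'])
M=cams('wrist'); p,d=snap('wrist','w12'); P=cloud('wrist',d,M)
u=np.array([.9914,-.1305]);v=np.array([.1305,.9914])
Q=P[...,:2]-np.array([.475,-.051]); X=Q@u;Y=Q@v
m=(P[...,2]>.05)&(P[...,2]<.085)&(X>-.1)&(X<.08)&(abs(Y)<.12); print('case X',np.nanpercentile(X[m],[.5]),'Ymax',np.nanpercentile(Y[m],[99.5]))
m=(P[...,2]>.12)&(P[...,2]<.17)&(abs(X)<.1)&(abs(Y)<.12)&(Y>-.02); print('tray',np.nanpercentile(X[m],[.5,99.5]),np.nanpercentile(Y[m],99.5),m.sum())
go((.476,-.049,.074),-7.5)
```

```text
[ 0.47511757 -0.05388136  0.18844505]
case X [-0.09119561] Ymax [0.11004129]
tray [-0.07619371  0.07554578] 0.090611550507612 41630
rot [0.    0.001 0.001] deg 0.0 ; rot [ 1.000e-03 -1.000e-03 -3.141e+00] deg 180.0 ; dpos cm [  0.09   0.61 -11.43] t 30.45
```

View pics/w12.png

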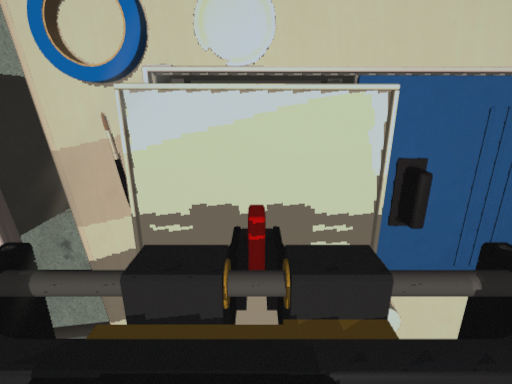

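apply_moves(rotation=[[0,0,0],[0,0,0],[0,0,0],[0,0,0],[0,0,0],[0,0,0],[0,0,0],[0,0,0],[0,0,0]], delta_pos=[[0.1,0.5,0],[0,0,-1],[0,0,-2],[0,0,-2],[0,0,-2],[0,0,-1.5],[0,0,-1],[0,0,-0.8],[0,0,0]], hand=[0,0,0,0,0,0,0,0,0])

```text
time_s: 31.2
ee_pos: [0.4754, -0.0498, 0.0836]
ee_rot: [[-0.001, 0.991, -0.132], [0.001, -0.132, -0.991], [-1.0, -0.001, -0.001]]
contact_force: [-1.2, -0.2, -1.5]
width: 0.111
```

apply_moves(rotation=[[0,0,0],[0,0,0],[0,0,0],[0,0,0]], delta_pos=[[0,0,-0.5],[0,0,-0.4],[0,0,-0.2],[0,0,0]], hand=[0,0,0,0])

```text
time_s: 31.53
ee_pos: [0.4762, -0.0497, 0.074]
ee_rot: [[0.001, 0.991, -0.131], [0.0, -0.131, -0.991], [-1.0, 0.001, -0.0]]
contact_force: [-0.5, 1.1, -0.7]
width: 0.11
```

apply_moves(rotation=[[0,0,0],[0,0,0],[0,0,0],[0,0,0],[0,0,0],[0,0,0],[0,0,0],[0,0,0],[0,0,0],[0,0,0],[0,0,0]], delta_pos=[[0,0,-0.1],[0,0,0],[0,0,0],[0,0,0],[0,0,2],[0,0,3],[0,0,4],[0,0,4],[0,0,3],[0,0,0],[0,0,0]], hand=[0.4,0.4,0.4,0.4,0.4,0.4,0.4,0.4,0.7,0.8,0.8])

```text
time_s: 32.45
ee_pos: [0.4771, -0.0499, 0.2345]
ee_rot: [[0.004, 0.991, -0.132], [-0.002, -0.132, -0.991], [-1.0, 0.004, 0.001]]
contact_force: [-0.5, -1.2, -1.2]
width: 0.549
```

Run:
```python
from h import *
s=r.sense();print(s['ee_pos'])
M=cams('wrist'); p,d=snap('wrist','w13'); P=cloud('wrist',d,M)
trayh(P,p,.05,.075,(.475,-.05))
u=np.array([.9914,-.1305]);v=np.array([.1305,.9914])
Q=P[...,:2]-np.array([.475,-.051]); X=Q@u;Y=Q@v
m=(P[...,2]>.033)&(P[...,2]<.05)&(abs(X)<.079)&(abs(Y)<.1)&np.isfinite(X)
A=np.c_[X[m],Y[m],np.ones(m.sum())]
for _ in range(3):
    k=np.linalg.lstsq(A,P[m][:,2],rcond=None)[0]; e=abs(A@k-P[m][:,2])<.004; 
print('tray plane tilt',k, np.percentile(X[m],[.5,99.5]),np.percentile(Y[m],[.5,99.5]))
r.read_camera('top')
for c in ('top','wrist'):
  print(c,[ (t,[(round(o['p'],2),np.round(o['centre'],3)) for o in r.place_of(t,c)[:2]]) for t in ('tray','tin','dropper_bottle')])
go((.609,-.255,.24),-7.5)
```

```text
[ 0.47706925 -0.04992009  0.2345242 ]
tray handle (array([ 0.475, -0.05 ]), 82.4, array([49.,  9.])) 389 0.06282997146388858
tray plane tilt [ 0.00122808 -0.00321339  0.04031999] [-0.07591931  0.07677408] [-0.09820351  0.09519059]
top [('tray', []), ('tin', [(0.51, array([ 0.608, -0.258,  0.   ]))]), ('dropper_bottle', [(0.69, array([ 0.674, -0.44 , -0.   ]))])]
wrist [('tray', [(0.78, array([ 0.474, -0.05 ,  0.036]))]), ('tin', []), ('dropper_bottle', [])]
rot [-0.001 -0.     0.   ] deg 0.1 ; rot [-1.000e-03  2.000e-03 -3.141e+00] deg 180.0 ; dpos cm [ 13.31 -20.55   0.76] t 32.85
```

apply_moves(rotation=[[0,0,0.12],[0,0,0.12],[0,0,0.12],[0,0,0.12],[0,0,0.12],[0,0,0.12],[0,0,0.12],[0,0,0.12],[0,0,0.12],[0,0,0.12],[0,0,0.12],[0,0,0.12]], delta_pos=[[1.1,-1.7,0],[1.1,-1.7,0],[1.1,-1.7,0],[1.1,-1.7,0],[1.1,-1.7,0],[1.1,-1.7,0],[1.1,-1.7,0],[1.1,-1.7,0],[1.1,-1.7,0],[1.1,-1.7,0],[1.1,-1.7,0],[1.1,-1.7,0]], hand=[0.85,0.85,0.85,0.85,0.85,0.85,0.85,0.85,0.85,0.85,0.85,0.85])

```text
time_s: 33.85
ee_pos: [0.6086, -0.2547, 0.2321]
ee_rot: [[-0.001, 0.254, 0.967], [0.001, 0.967, -0.254], [-1.0, 0.001, -0.002]]
contact_force: [0.4, -0.5, 0.5]
width: 0.85
```

apply_moves(rotation=[[0,0,0.1],[0,0,0.03],[0,0,0]], delta_pos=[[0,0,0],[0,0,0],[0,0,0]], hand=[0.85,0.85,0.85])

```text
time_s: 34.1
ee_pos: [0.6083, -0.2537, 0.232]
ee_rot: [[-0.001, 0.131, 0.991], [0.002, 0.991, -0.131], [-1.0, 0.002, -0.002]]
contact_force: [-0.4, -0.0, 0.2]
width: 0.85
```

Run:
```python
from h import *
s=r.sense();print(s['ee_pos'])
M=cams('wrist'); p,d=snap('wrist','w14'); P=cloud('wrist',d,M)
m=(P[...,2]>.014)&(P[...,2]<.03)&(abs(P[...,0]-.61)<.06)&(abs(P[...,1]+.256)<.06)
print('tin',cv2.minEnclosingCircle(P[m][:,:2].astype(np.float32)*1000),np.median(P[m],0),m.sum())
print([(o['p'],np.round(o['centre'],3)) for o in r.place_of('tin','wrist')[:2]])
go((.609,-.256,.033),82.5)
```

```text
[ 0.60827325 -0.25374008  0.23196764]
tin ((610.8173828125, -259.26544189453125), 23.40486717224121) [ 0.609927   -0.25911083  0.02170922] 1119
[(0.68, array([ 0.609, -0.262, -0.001]))]
rot [-0.001 -0.001  0.003] deg 0.2 ; rot [-1.000e-03  2.000e-03 -3.139e+00] deg 179.8 ; dpos cm [  0.08  -0.26 -19.96] t 34.2
```

apply_moves(rotation=[[0,0,0],[0,0,0],[0,0,0],[0,0,0],[0,0,0],[0,0,0],[0,0,0],[0,0,0],[0,0,0],[0,0,0],[0,0,0],[0,0,0]], delta_pos=[[0.2,-0.4,-3],[0,0,-4],[0,0,-4],[0,0,-4],[0,0,-3],[0,0,-1.5],[0,0,-0.6],[0,0,0],[0,0,0],[0,0,0],[0,0,0],[0,0,0]], hand=[0.85,0.85,0.85,0.85,0.85,0.85,0.85,0.4,0,0,0,0])

```text
time_s: 35.2
ee_pos: [0.6105, -0.2578, 0.0327]
ee_rot: [[0.0, 0.132, 0.991], [0.0, 0.991, -0.132], [-1.0, 0.0, 0.0]]
contact_force: [0.8, -0.7, 0.4]
width: 0.558
```

apply_moves(rotation=[[0,0,0],[0,0,0],[0,0,0],[0,0,0],[0,0,0],[0,0,0],[0,0,0],[0,0,0]], delta_pos=[[0,0,0],[0,0,0],[0,0,1],[0,0,2.5],[0,0,3],[0,0,3],[0,0,3],[0,0,2]], hand=[0,0,0,0,0,0,0,0])

```text
time_s: 35.87
ee_pos: [0.6108, -0.2573, 0.1808]
ee_rot: [[0.002, 0.132, 0.991], [0.0, 0.991, -0.132], [-1.0, 0.0, 0.002]]
contact_force: [0.6, -0.2, -1.3]
width: 0.523
```

Run:
```python
from h import *
u=np.array([.9914,-.1305]);t=np.array([.475,-.051])-.042*u
print(t,r.sense()['width']); go((*t,.18),82.5)
```

```text
[ 0.4333612 -0.045519 ] 0.5233896001490352
rot [-0.     0.002  0.001] deg 0.1 ; rot [ 3.000e-03  0.000e+00 -3.141e+00] deg 179.9 ; dpos cm [-17.75  21.17  -0.08] t 35.8667
```

apply_moves(rotation=[[0,0,0],[0,0,0],[0,0,0],[0,0,0],[0,0,0],[0,0,0],[0,0,0],[0,0,0],[0,0,0],[0,0,0],[0,0,0],[0,0,0]], delta_pos=[[-1,1.2,0],[-1.8,2.2,0],[-2,2.4,0],[-2,2.4,0],[-2,2.4,0],[-2,2.4,0],[-2,2.4,0],[-2,2.4,0],[-1.8,2,0],[-1.2,1.3,0],[0,0,0],[0,0,0]], hand=[0,0,0,0,0,0,0,0,0,0,0,0])

```text
time_s: 36.87
ee_pos: [0.4319, -0.047, 0.1775]
ee_rot: [[-0.001, 0.132, 0.991], [-0.005, 0.991, -0.132], [-1.0, -0.005, 0.0]]
contact_force: [-0.1, -0.6, -0.2]
width: 0.525
```

Run:
```python
from h import *
print(r.sense()['width'])
snap('wrist','w15'); snap('top','t15')
for t in ('tray','tin'):
  print(t,[(c,[(round(o['p'],2),np.round(o['centre'],3)) for o in r.place_of(t,c)[:2]]) for c in ('top','wrist')])
go((.433,-.0455,.0735),82.5)
```

```text
0.5245097025536671
tray [('top', []), ('wrist', [])]
tin [('top', []), ('wrist', [(0.96, array([ 0.43 , -0.048,  0.146]))])]
rot [-0.003 -0.     0.002] deg 0.2 ; rot [-0.     0.005 -3.14 ] deg 179.9 ; dpos cm [  0.05   0.12 -10.35] t 37.1667
```

View pics/w15.png

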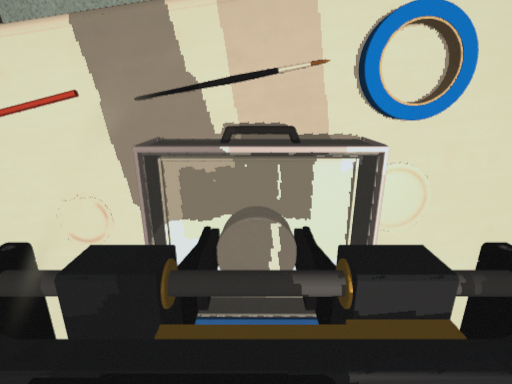

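apply_moves(rotation=[[0,0,0],[0,0,0],[0,0,0],[0,0,0],[0,0,0],[0,0,0],[0,0,0],[0,0,0]], delta_pos=[[0.1,0.1,-2],[0,0,-3],[0,0,-2.5],[0,0,-1.6],[0,0,-0.8],[0,0,-0.4],[0,0,-0.2],[0,0,0]], hand=[0,0,0,0,0,0,0,0])

```text
time_s: 37.83
ee_pos: [0.4337, -0.0456, 0.0725]
ee_rot: [[0.0, 0.132, 0.991], [0.001, 0.991, -0.132], [-1.0, 0.001, 0.0]]
contact_force: [-0.3, 0.4, -0.0]
width: 0.526
```

apply_moves(rotation=[[0,0,0],[0,0,0],[0,0,0],[0,0,0],[0,0,0],[0,0,0],[0,0,0],[0,0,0],[0,0,-0.08],[0,0,-0.11],[0,0,-0.12],[0,0,-0.12]], delta_pos=[[0,0,-0.1],[0,0,0],[0,0,0],[0,0,0],[0,0,2],[0,0,3],[0,0,4],[0,0,3.5],[1.5,0,2],[2,-0.2,1],[2,-0.4,0],[2,-0.4,0]], hand=[0.75,0.75,0.75,0.75,0.75,0.75,0.75,0.75,0.75,0.75,0.75,0.75])

```text
time_s: 38.83
ee_pos: [0.5088, -0.0571, 0.2267]
ee_rot: [[0.002, 0.537, 0.844], [-0.003, 0.844, -0.537], [-1.0, -0.001, 0.003]]
contact_force: [-0.9, 0.8, 0.7]
width: 0.747
```

apply_moves(rotation=[[0,0,-0.12],[0,0,-0.12],[0,0,-0.12],[0,0,-0.12],[0,0,-0.12],[0,0,-0.12],[0,0,-0.12],[0,0,-0.12],[0,0,-0.12],[0,0,-0.061],[0,0,0],[0,0,0]], delta_pos=[[1,-0.2,0],[1,-0.2,0],[1,-0.2,0],[1,-0.2,0],[1,-0.2,0],[1,-0.2,0],[1,-0.2,0],[1,-0.1,0],[1,-0.1,0],[0.7,0,0],[0,0,0],[0,0,0]], hand=[0.6,0.6,0.6,0.6,0.6,0.6,0.6,0.6,0.6,0.6,0.6,0.6])

```text
time_s: 39.83
ee_pos: [0.6044, -0.0713, 0.2256]
ee_rot: [[0.001, 0.992, -0.125], [0.001, -0.125, -0.992], [-1.0, 0.001, -0.001]]
contact_force: [0.3, -0.4, 0.6]
width: 0.6
```

Run:
```python
from h import *
s=r.sense();print(s['ee_pos'],s['width'])
M=cams('wrist'); p,d=snap('wrist','w16'); P=cloud('wrist',d,M)
m=(P[...,2]>.085)&(P[...,2]<.12)&(P[...,0]>.55); print('coverhandle',axis(P[m]),m.sum())
print([(t,[(round(o['p'],2),np.round(o['centre'],3)) for o in r.place_of(t,'wrist')[:2]]) for t in ('tin','tray')])
go((.611,-.0715,.103),-7.5)
```

```text
[ 0.60439457 -0.0713339   0.22563458] 0.599626444333262
coverhandle (array([ 0.713, -0.004]), 31.7, array([276.,  43.])) 672
[('tin', [(0.88, array([ 0.434, -0.044,  0.038]))]), ('tray', [(0.81, array([ 0.475, -0.053,  0.031]))])]
rot [-0.     0.001 -0.004] deg 0.2 ; rot [-1.000e-03 -0.000e+00  3.137e+00] deg 179.8 ; dpos cm [ 6.900e-01  1.000e-02 -1.228e+01] t 39.9833
```

View pics/w16.png

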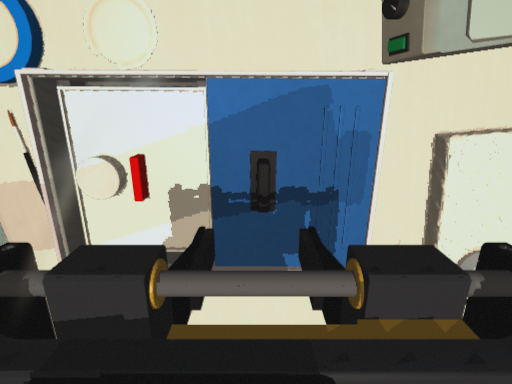

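apply_moves(rotation=[[0,0,-0.004],[0,0,0],[0,0,0],[0,0,0],[0,0,0],[0,0,0],[0,0,0],[0,0,0],[0,0,0],[0,0,0],[0,0,0],[0,0,0]], delta_pos=[[0.6,0,-2.5],[0,0,-4],[0,0,-3.5],[0,0,-1.6],[0,0,-0.7],[0,0,0],[0,0,0],[0,0,0],[0,0,0],[0,0,0],[0,0,0],[0,0,0]], hand=[0.6,0.6,0.6,0.6,0.5,0.4,0,0,0,0,0,0])

```text
time_s: 40.98
ee_pos: [0.6108, -0.0716, 0.1033]
ee_rot: [[0.002, 0.991, -0.132], [-0.0, -0.132, -0.991], [-1.0, 0.002, -0.0]]
contact_force: [-0.4, -0.3, 4.2]
width: 0.136
```

apply_moves(rotation=[[0,0,0],[0,0,0],[0,0,0],[0,0,0],[0,0,0],[0,0,0],[0,0,0],[0,0,0],[0,0,0],[0,0,0],[0,0,0],[0,0,0]], delta_pos=[[0,0,0],[0,0,0],[-0.8,0.1,0],[-1.49,0.2,0],[-1.49,0.2,0],[-1.49,0.2,0],[-1.49,0.2,0],[-1.49,0.2,0],[-1.49,0.2,0],[-1.49,0.2,0],[-1.49,0.2,0],[-1.49,0.2,0]], hand=[0,0,0,0,0,0,0,0,0,0,0,0])

```text
time_s: 41.98
ee_pos: [0.4686, -0.053, 0.1032]
ee_rot: [[0.004, 0.991, -0.133], [-0.001, -0.133, -0.991], [-1.0, 0.004, 0.0]]
contact_force: [3.5, -1.9, 9.2]
width: 0.136
```

Remaining about 24 mm to the stop (x ≈ 0.4445).

apply_moves(rotation=[[0,0,0],[0,0,0],[0,0,0],[0,0,0],[0,0,0],[0,0,0],[0,0,0],[0,0,0]], delta_pos=[[-0.8,0.1,0],[-0.7,0.1,0],[-0.5,0.07,0],[-0.3,0.04,0],[-0.2,0.03,0],[-0.2,0.03,0],[0,0,0],[0,0,0]], hand=[0,0,0,0,0,0,0,0])

```text
time_s: 42.65
ee_pos: [0.4442, -0.0497, 0.1033]
ee_rot: [[0.008, 0.991, -0.133], [-0.0, -0.133, -0.991], [-1.0, 0.008, -0.001]]
contact_force: [18.5, -3.9, -13.0]
width: 0.133
```

apply_moves(rotation=[[0,0,0],[0,0,0],[0,0,0],[0,0,0],[0,0,0],[0,0,0],[0,0,0],[0,0,0],[0,0,0]], delta_pos=[[0,0,0],[0,0,0],[0,0,0],[0,0,2],[0,0,3],[0,0,4],[0,0,4],[0,0,2],[0,0,0]], hand=[0.5,0.5,0.5,0.5,0.5,0.5,0.5,0.5,0.5])

```text
time_s: 43.4
ee_pos: [0.4427, -0.0487, 0.2565]
ee_rot: [[0.005, 0.991, -0.132], [-0.003, -0.132, -0.991], [-1.0, 0.006, 0.002]]
contact_force: [1.1, -0.1, -0.3]
width: 0.5
```

Run:
```python
from h import *
s=r.sense();print(s['ee_pos'],s['contact_force'])
M=cams('wrist'); p,d=snap('wrist','w17'); P=cloud('wrist',d,M)
u=np.array([.9914,-.1305]);v=np.array([.1305,.9914]);Q=P[...,:2]-np.array([.475,-.051]);X=Q@u;Y=Q@v
m=(P[...,2]>.085)&(P[...,2]<.12)&(abs(X)<.1)&(abs(Y)<.1); print('coverhandle',axis(P[m]),m.sum())
h=cv2.cvtColor(p,cv2.COLOR_RGB2HSV); b=(h[...,0]>100)&(h[...,0]<130)&(h[...,1]>120)&(P[...,2]>.06)&(P[...,2]<.08)
print('blue X',np.nanpercentile(X[b],[1,99]))
```

```text
[ 0.44273678 -0.04868377  0.25651163] [ 1.120774   -0.13052593 -0.29512892]
coverhandle (array([ 0.445, -0.044]), 82.2, array([49., 12.])) 523
blue X [-0.08280117  0.07999742]
```

View pics/w17.png

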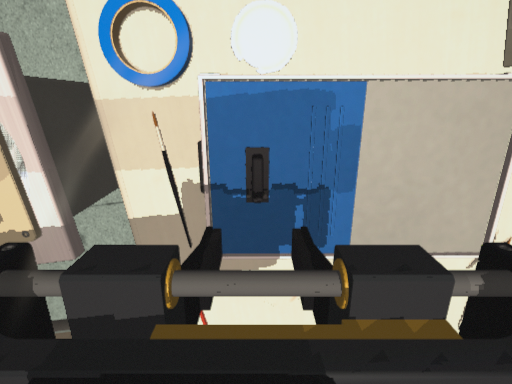

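```bash
python3 -c "
from cell import r
print(r.hand_in())"
```

```text
the job is handed in; nothing more can be done
None
```

The case is packed and handed in at about 43 s, with every step done in the order asked; `hand_in` gives no verdict.

- **Cover:** I slid it open to its stop and, at the end, back to the home stop. It travelled about 168 mm and pushed back with about 18 N. The last picture shows the blue spanning the bay with no gap at the near end.
- **Tubes:** Three were on the bench (umber, white, red); no ochre was found in any picture. All three lay flat on the bay floor between the ledges when last seen, before the tray went back in.
- **Tray:** It was level on its ledges (fitted tilt under 0.004 rad) and within about 3 mm of the bay centre.
- **Tin:** It stood upright on the tray, about 42 mm from the centre on the near side of the red handle.
- **Bystanders:** The gripper stayed clear of the swab jar and the dropper bottle. I did not check either one again at the end.

No grip slip or knock showed up during the run. No check failed, though the wrist camera read y about 4 mm off from the tool pose. With the cover closed, the tray, tin and tubes could not be seen again, so their positions rest on the last pictures taken before closing.

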